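# Lock the mincer plates on their keeper and carry it up by the snap knob

## Task

Put the mincer plates away: thread the two loose perforated steel plates over the spindle of the white plate keeper so that they lie flat on the plate already there (either order), then set the loose white knob on the spindle's head, press it straight down until it clicks and keep pressing firmly for about a second after the click. Then lift the whole keeper by the knob alone, level and at least 10 cm clear of the worktop, and finish while holding it still up there: do not put it down or let go. Leave the other things on the worktop where they are.

Things in the scene. Friction and masses are not known exactly. Their poses are not given: they have to be found in the camera images.
- keeper: plate keeper, loose, 0.2 kg: a round white plastic foot 92 mm across and 12 mm high with a raised seat 66 mm across (top 14 mm up), and in its middle an upright steel spindle 58.5 mm high, on which one plate lies. Origin: centre of the foot's underside; z up along the spindle
- spindle_top (a point): top of the keeper's spindle, on its axis, 58.5 mm above the keeper's underside. The spindle is 14 mm thick up to 38 mm; then a groove, 7 mm thick, 42 to 47 mm up; then the stud head: a 14 mm bead 48 to 50.5 mm up and a nose cone that narrows to 6 mm at the top
- plate_coarse: steel mincer plate with 6 large holes, 60 mm across, 7 mm thick, 18 mm centre hole, about 0.085 kg; already on the keeper's seat (underside 14 mm above the keeper's underside). Origin: centre of its underside; z is its axis
- plate_medium: steel mincer plate with 25 middle-sized holes, 60 mm across, 7 mm thick, 18 mm centre hole (2 mm play all round on the spindle), about 0.085 kg; lies flat on the worktop. Origin: centre of its underside; z is its axis. It can be held by its rim from above
- plate_fine: steel mincer plate with many small holes, 60 mm across, 7 mm thick, 18 mm centre hole, about 0.085 kg; lies flat on the worktop. Origin: centre of its underside; z is its axis. The stack of three reaches from 14 to 35 mm above the keeper's underside
- knob: loose white snap knob, 0.16 kg, stands upright on its flange: flange 44 mm across and 10 mm high, above it a straight round ribbed stem 31 mm across, domed top at 46 mm. A bore 17 mm wide and 22 mm deep opens at its underside and goes over the spindle. Origin: centre of its underside; z up. Fully home, its underside is 36.5 mm above the keeper's underside, 1.5 mm above the three plates
- knob_stem (a point): middle of the knob's stem, on its axis, 30 mm above the knob's underside: the place to hold it (31 mm across, straight from 12 to 41 mm)
- knob_balls (a point): on the knob's axis, 8 mm above its underside, amid the six sprung balls in its bore. They meet the nose cone with the knob's underside 49 mm above the keeper's, resist with up to 8 to 15 N, click into the groove at about 41 mm (force drops to near zero), and the knob stops hard on the spindle's top. Clicked home it carries keeper and plates (some 0.45 kg); it comes off only at 20 N or more
- spice_jar_1: bystander: spice jar with yellow cap, 45 mm across, 100 mm high; origin: centre of its underside
- spice_jar_2: bystander: spice jar with pale cap, 47 mm across, 98 mm high; origin: centre of its underside
- tin_1: bystander: food tin, 75 mm across, 58 mm high; origin: centre of its underside
- garlic_1: bystander: garlic bulb, 56 mm across, 56 mm high; origin: centre of its underside
- mug_1: bystander: white mug, 89 x 120 x 98 mm; origin: centre of its underside
- teaspoon_1: bystander: teaspoon lying flat, 130 x 27 x 11 mm; origin: centre of its underside
Things that resemble listed ones, but are neither listed nor needed, are in the scene too. Leave any purple look-alike of the keeper alone.

How it is judged:
By the outcome, as a careful person would: the job done as asked, in the order asked, and still so for the second after the job is handed in, while the arm keeps its last pose, push and grip.
It also fails if it takes over 67 s, if anything falls off the work surface, if the arm or the gripper's body presses on something with over 40 N, if the wrist force passes 120 N, or if a joint passes its speed limit or range.

## Robot

A 6-joint arm with a two-finger parallel gripper is mounted at the origin on a cart in front of the work surface, level with it; the furniture and walls round the work are solid. World frame = base frame: x ahead of the robot, y to its left, z up, the work surface at z = 0. Lengths are in m, angles in rad, forces in N, time in s.
With the tool pointing down it reaches from about 0.35 to 0.975 m from the base axis. Payload 7.1 kg.
Tool frame: the origin (TCP) lies at the very end of the fingers, on their centre line; the grasp point (between the pads) lies 19 mm behind it; z points along the fingers, y is the line along which they close (so a half turn about z gives the same grasp; the last joint's range is limited). The gripper opens to 88 mm and grips with 3 to 60 N. Pads are 20 mm wide; open, the fingers measure 115 mm over their backs; the gripper's body (75 mm by 178 mm) begins 61 mm behind the grasp point.
Start: joints at [1.104, 0.423, 1.63, -0, 1.089, -0.019], TCP at [0.271, 0.563, 0.223] pointing down, gripper open.
Joint ranges: [-3, 3], [-0.9, 2.11], [0.09, 2.58], [-1.31, 4.45], [0.11, 2.69], [-2.54, 2.54]. Speed limits (rad/s): [2.39, 2.39, 3.01, 3.14, 3.14, 3.14].

## Interface

Orientations are given as a rotation vector (axis times angle).
In Python, from bench import manip gives the robot as it stands. Calls block until the motion is done:
- manip.reach(position, orientation): joint-space move of the TCP to a pose.
- manip.line_to(position, frame=None, max_speed=0.15): straight line of the TCP; frame=None keeps the orientation; max_speed is the mean speed in m/s.
- manip.movej(angles): joint-space move.
- manip.ungrasp() and manip.clamp(f_grip=None): open the fingers fully, or close them until they stop; f_grip is the grip in N (None keeps the last).
- manip.wait(seconds).
- manip.ik(position, orientation): joint angles nearest the present ones, or None.
- manip.observe(): the state.
- manip.grab_frame(name): name is "scene" or "top" or "wrist"; returns a dict with "color" (420x560x3 uint8, blue, green, red), "depth" (420x560 float32, m along the optical axis (not along the pixel's ray), 0 where there is no reading), "camera_matrix" (3x3 intrinsics, pixels), "R" (3x3) and "t" (3): a world point X has camera coordinates R X + t; the wrist camera has in their place "tool_from_camera" (4x4, takes a point from camera to tool coordinates, whose origin is the TCP and whose axes are the flange's). Camera axes: x right, y down, z forward; pixel columns grow to the right and rows downward; lengths in m; the calibration is good to about 2 mm. A picture is of the moment at which its call begins: read the wrist's pose just before it.
A pose or a line that the arm cannot do raises manip.Unreachable and nothing moves.
- manip.finish_job(): hands the job in; it is judged then, once.
The state is a dict: "time": time; "qpos": joint angles; "qvel": joint speeds; "tau": joint torques, N m; "tcp_pos": TCP position; "tool_rot": TCP orientation; "ft_force": force on the tool from outside, world axes, zero at the start; "ft_torque": the same for the moment, N m; "finger_gap": finger opening in m; "grip_force": force on a finger pad.
Only numpy, scipy, OpenCV 4.12 (cv2) and the standard library are available. Lean on these libraries where they do the work, as an engineer would, in place of code of your own. Each camera call takes 0.05 s, during which the arm holds its last target. There are 200 camera calls.

## Working session

There is one attempt and no reset: what is moved stays moved. The work goes in short steps, each a Python script; the robot and the scene stay as the last script left them, time stands still between calls to the robot, and variables do not carry over. Pictures are saved under pics/ and viewed, at most 10 in all, crops included, and the job is handed in when it is done.

```bash
mkdir -p pics
cat > h.py <<'E'
import numpy as np, cv2, pickle
from bench import manip
def grab(n):
    o=manip.observe(); f=manip.grab_frame(n); f['obs']=o
    pickle.dump(f,open(f'{n}.pkl','wb')); return f
def load(n): return pickle.load(open(f'{n}.pkl','rb'))
E
python3 - <<'E'
from h import *
a=grab('scene');b=grab('top')
cv2.imwrite('pics/s1.png',cv2.resize(a['color'],(800,600)));cv2.imwrite('pics/t1.png',cv2.resize(b['color'],(800,600)))
for f in(a,b): print(f['camera_matrix'],-f['R'].T@f['t'],f['R'],(f['depth']>0).mean())
o=a['obs'];print(o)
E
```

```text
[[516.41897007   0.         284.65840903]
 [  0.         516.41897007 211.6499345 ]
 [  0.           0.           1.        ]] [-0.46539699  0.57848422  0.65747511] [[-0.54847628 -0.83602858 -0.0151656 ]
 [-0.35526597  0.24941407 -0.90087664]
 [ 0.75694112 -0.48872164 -0.4338102 ]] 0.9960374149659864
[[403.39500024   0.         278.76672512]
 [  0.         403.39500024 211.87165618]
 [  0.           0.           1.        ]] [ 0.46242688 -0.06475507  1.06262231] [[-1.73323672e-02 -9.99849778e-01  1.01648394e-04]
 [-9.93099215e-01  1.72035525e-02 -1.16008566e-01]
 [ 1.15989390e-01 -2.11165001e-03 -9.93248208e-01]] 0.9934013605442177
{'time': 0.0, 'qpos': array([ 1.10399636e+00,  4.23821006e-01,  1.63066759e+00, -5.22237850e-05,
        1.08859905e+00, -1.89825256e-02]), 'qvel': array([ 0.00118408, -0.00061179,  0.00051442, -0.00087693,  0.00122361,
        0.00102797]), 'tau': array([ 6.19449247e-05, -5.44611526e+01, -2.73668754e+01,  6.43429253e-02,
        2.26765859e-02, -1.36743847e-04]), 'tcp_pos': array([0.27035942, 0.56289498, 0.22192289]), 'tool_rot': array([-6.97459752e-01, -3.06286990e+00,  2.29664253e-03]), 'ft_force': array([ 0.34650675, -0.21306687,  0.48682213]), 'ft_torque': array([-0.04778492,  0.02525757, -0.01341584]), 'grip_force': 0.0, 'finger_gap': 0.08776914514369764}
```

View pics/t1.png

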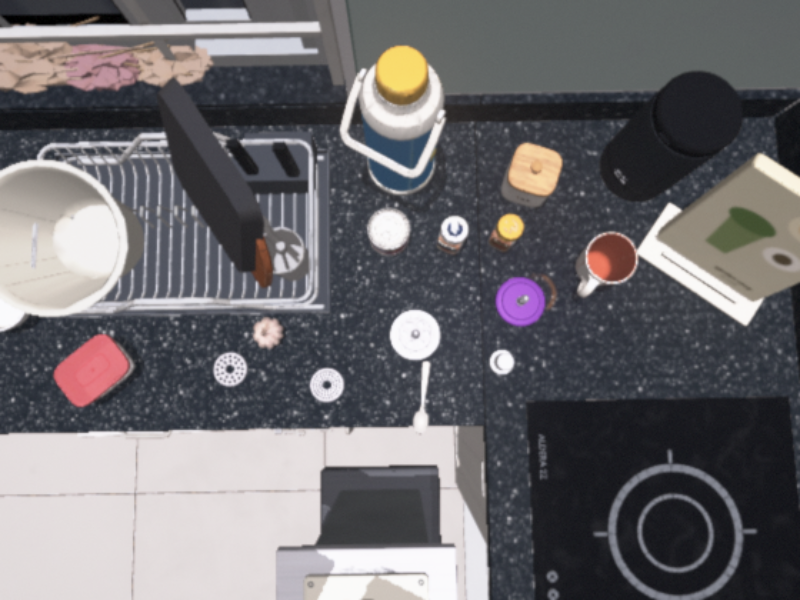

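View pics/s1.png

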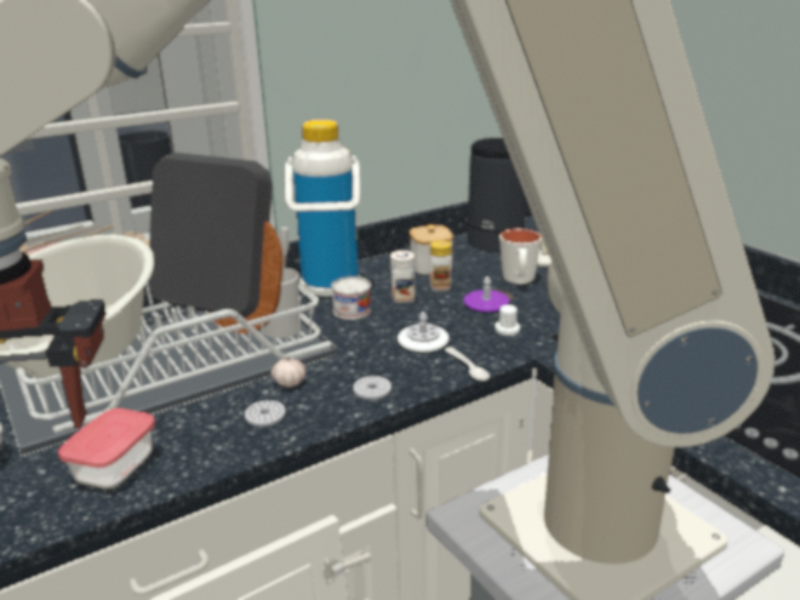

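The top picture (800×600 view) shows:
- white keeper with one plate at (415,335); the purple look-alike at (521,302) is to be avoided
- loose plates at (230,369) and (326,385)
- knob at (502,362); the tin at (388,230) and the jar caps at (453,232) and (509,228) are other round things
- garlic at (267,333), right beside the left plate
- spoon at (422,395), just in front of the keeper

I'll check these in one close crop.

```bash
cat >> h.py <<'E'
def px2w(f,u,v,z):
    r=f['R'].T@np.linalg.inv(f['camera_matrix'])@np.array([u,v,1.]); c=-f['R'].T@f['t']
    return c+r*(z-c[2])/r[2]
E
python3 - <<'E'
from h import *
f=load('top');im=f['color']
cs={'keeper':(290,234),'A':(161,258),'B':(228,269),'knob':(351,253)}
tiles=[]
for n,(u,v) in cs.items():
    t=cv2.resize(im[v-25:v+25,u-33:u+33],(396,300),interpolation=cv2.INTER_CUBIC)
    cv2.putText(t,f'{n} u0={u-33} v0={v-25} x6',(5,12),0,.4,(0,255,255),1);tiles.append(t)
cv2.imwrite('pics/c1.png',np.vstack([np.hstack(tiles[:2]),np.hstack(tiles[2:])]))
# bright-blob outline centres
g=im.min(2)
for n,(u,v) in cs.items():
    m=np.zeros_like(g);m[v-22:v+22,u-22:u+22]=(g[v-22:v+22,u-22:u+22]>110)
    c=max(cv2.findContours(m,0,2)[0],key=cv2.contourArea)
    print(n,cv2.fitEllipse(c),cv2.minEnclosingCircle(c))
E
```

```text
keeper ((290.16357421875, 233.92987060546875), (35.24022674560547, 35.60931396484375), 165.05201721191406) ((290.1009826660156, 233.58229064941406), 18.455429077148438)
A ((160.62796020507812, 257.9891052246094), (23.043777465820312, 24.026836395263672), 30.200735092163086) ((160.6884765625, 258.170166015625), 12.387839317321777)
B ((228.40896606445312, 269.08941650390625), (23.50606918334961, 24.02018165588379), 40.95644760131836) ((228.36207580566406, 269.1206970214844), 12.346007347106934)
knob ((350.8443908691406, 253.06027221679688), (17.237077713012695, 17.879398345947266), 1.5229368209838867) ((350.77398681640625, 253.19862365722656), 9.228250503540039)
```

View pics/c1.png

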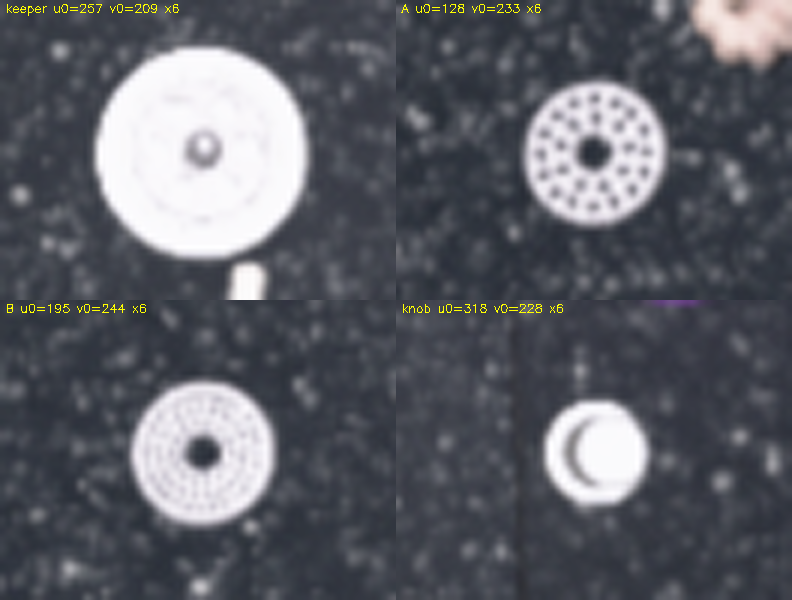

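The crop confirms the white keeper with its plate and spindle. A at (161,258) in raw pixels has the middle-sized holes, and B at (228,269) has fine holes. The knob is at (351,253), and the spoon's tip lies just off the keeper.

```bash
cat >> h.py <<'E'
from scipy.spatial.transform import Rotation as Ro
def down(deg):  # closing line along world angle deg
    return (Ro.from_euler('z',deg+90,degrees=True)*Ro.from_euler('x',180,degrees=True)).as_rotvec()
def wrist(name=None):
    f=grab('wrist');o=f['obs'];Rt=Ro.from_rotvec(o['tool_rot']).as_matrix();T=f['tool_from_camera']
    Rc=Rt@T[:3,:3];c=Rt@T[:3,3]+o['tcp_pos'];f['R']=Rc.T;f['t']=-Rc.T@c
    if name: cv2.imwrite(f'pics/{name}.png',f['color'])
    return f
E
python3 - <<'E'
from h import *
f=load('top')
for n,u,v,z in [('keeper',290.16,233.93,.011),('A',160.65,258.05,.007),('B',228.4,269.1,.007),('knob',350.84,253.1,.010),('garlic',187,233,.03)]:
    p=px2w(f,u,v,z);print(n,p.round(4))
    for d in (0,45,90,135,-45):
        for zz in (.0,.15): 
            q=manip.ik([p[0],p[1],zz+.003],down(d));print('   ',d,zz,None if q is None else np.round(q,2))
E
```

```text
keeper [ 0.5268 -0.0957  0.011 ]
    0 0.0 [-0.2   0.64  1.93 -0.    0.57 -0.2 ]
    0 0.15 [-0.2   0.39  1.88 -0.    0.87 -0.2 ]
    45 0.0 [-0.2   0.64  1.93 -0.    0.57 -0.99]
    45 0.15 [-0.2   0.39  1.88  0.    0.87 -0.99]
    90 0.0 [-0.2   0.64  1.93  0.    0.57 -1.77]
    90 0.15 [-0.2   0.39  1.88  0.    0.87 -1.77]
    135 0.0 None
    135 0.15 None
    -45 0.0 [-0.2   0.64  1.93 -0.    0.57  0.58]
    -45 0.15 [-0.2   0.39  1.88 -0.    0.87  0.58]
A [0.4702 0.2421 0.007 ]
    0 0.0 [ 0.45  0.64  1.94 -0.    0.56  0.45]
    0 0.15 [ 0.45  0.38  1.89 -0.    0.87  0.45]
    45 0.0 [ 0.45  0.64  1.94 -0.    0.56 -0.33]
    45 0.15 [ 0.45  0.38  1.89 -0.    0.87 -0.33]
    90 0.0 [ 0.45  0.64  1.94 -0.    0.56 -1.12]
    90 0.15 [ 0.45  0.38  1.89  0.    0.87 -1.12]
    135 0.0 [ 0.45  0.64  1.94  0.    0.56 -1.9 ]
    135 0.15 [ 0.45  0.38  1.89  0.    0.87 -1.9 ]
    -45 0.0 [ 0.45  0.64  1.94 -0.    0.56  1.24]
    -45 0.15 [ 0.45  0.38  1.89 -0.    0.87  1.24]
B [0.4387 0.0661 0.007 ]
    0 0.0 [ 0.12  0.58  2.12 -0.    0.44  0.12]
    0 0.15 [ 0.12  0.27  2.07 -0.    0.8 
[... 696 characters left out ...]
[-0.51  0.39  1.88  0.    0.87 -2.08]
    135 0.0 None
    135 0.15 None
    -45 0.0 [-0.51  0.65  1.92 -0.    0.57  0.27]
    -45 0.15 [-0.51  0.39  1.88 -0.    0.87  0.27]
garlic [0.5326 0.169  0.03  ]
    0 0.0 [ 0.29  0.66  1.87 -0.    0.6   0.29]
    0 0.15 [ 0.29  0.42  1.83 -0.    0.89  0.29]
    45 0.0 [ 0.29  0.66  1.87 -0.    0.6  -0.5 ]
    45 0.15 [ 0.29  0.42  1.83 -0.    0.89 -0.5 ]
    90 0.0 [ 0.29  0.66  1.87 -0.    0.6  -1.28]
    90 0.15 [ 0.29  0.42  1.83  0.    0.89 -1.28]
    135 0.0 [ 0.29  0.66  1.87 -0.    0.6  -2.07]
    135 0.15 [ 0.29  0.42  1.83  0.    0.89 -2.07]
    -45 0.0 [ 0.29  0.66  1.87 -0.    0.6   1.07]
    -45 0.15 [ 0.29  0.42  1.83 -0.    0.89  1.07]
```

Run:
```python
from h import *
manip.reach([.4702,.2421,.15],down(45))
o=manip.observe();print(o['time'],o['tcp_pos'])
f=wrist('w1');R=f['R']
for p in ([.4702,.2421,.007],):
    c=R@p+f['t'];c=f['camera_matrix']@c;print(c[:2]/c[2])
print(f['tool_from_camera'].round(3),f['camera_matrix'][0,0])
```

```text
1.5333 [0.47030352 0.2429943  0.15025044]
[270.96167227 193.44226816]
[[ 0.001 -0.965 -0.263  0.071]
 [ 1.     0.001  0.002  0.   ]
 [-0.001 -0.263  0.965 -0.163]
 [ 0.     0.     0.     1.   ]] 310.6830528847396
```

View pics/w1.png

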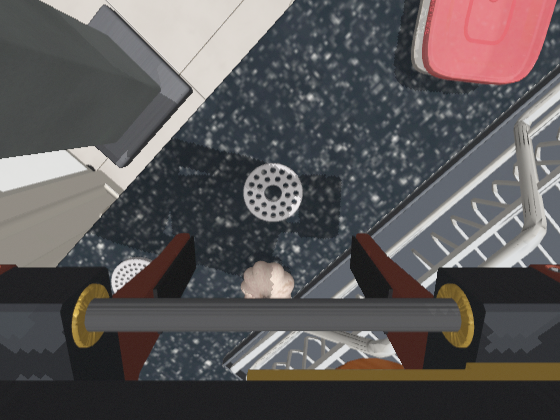

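The wrist picture shows the medium plate at (273,193), 2 px from the predicted position, so the calibrations agree to 2 mm. I'll pick it with the closing line turned to 75° to stay clear of the rack and the garlic.

```bash
cat >> h.py <<'E'
def pix(f,p):
    c=f['camera_matrix']@(f['R']@np.array(p)+f['t']);return c[:2]/c[2]
def st(tag=''):
    o=manip.observe();print(tag,round(o['time'],2),o['tcp_pos'].round(4),o['ft_force'].round(1),'gap',round(o['finger_gap'],4),'grip',round(float(o['grip_force']),1));return o
E
python3 - <<'E'
from h import *
f=load('wrist')
x,y=.4710,.2430-.0
manip.reach([x,y,.04],down(75));st()
manip.line_to([x,y,.0025],max_speed=.08);st()
manip.clamp(40);st('clamp')
manip.line_to([x,y,.12],max_speed=.15);st('lift')
kx,ky=.5268,-.0957
manip.reach([kx+.07,ky-.018,.15],down(75));o=st('hover')
f=wrist('w2');print(pix(f,[kx,ky,.011]),pix(f,[kx,ky,.0585]),pix(f,o['tcp_pos']))
E
```

```text
2.15 [0.471  0.2438 0.0401] [ 0.2 -1.2  0.9] gap 0.0875 grip 0.0
 2.77 [0.4708 0.2429 0.0021] [ 0.5 -0.5 -0.3] gap 0.0878 grip 0.0
clamp 3.35 [0.4711 0.2431 0.0027] [0.  0.7 2.9] gap 0.0578 grip 40.0
lift 4.28 [0.4704 0.2427 0.1193] [-0.3 -0.2 -1.4] gap 0.0582 grip 40.0
hover 5.7 [ 0.5965 -0.1126  0.1496] [ 0.1  0.1 -0.9] gap 0.0577 grip 40.0
[270.48120272 119.28869525] [270.15769941 119.08991001] [272.14283902 249.75706166]
```

View pics/w2.png

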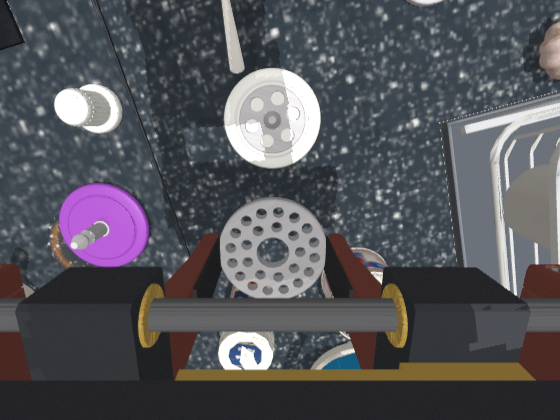

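The wrist picture shows the plate held squarely with its centre hole at (272,250). The keeper is ahead with its spindle at about (272,119), close to the prediction. I'll refine by fitting, then thread.

```bash
cat >> h.py <<'E'
def blob(f,u,v,r,th=130):
    g=f['color'].min(2);m=np.zeros_like(g);u=int(u);v=int(v)
    s=np.s_[max(0,v-r):v+r,max(0,u-r):u+r];m[s]=g[s]>th
    m=cv2.morphologyEx(m,cv2.MORPH_OPEN,np.ones((5,5)))
    c=max(cv2.findContours(m,0,2)[0],key=cv2.contourArea);return cv2.fitEllipse(cv2.convexHull(c))
E
python3 - <<'E'
from h import *
f=load('wrist');o=f['obs'];Rt=Ro.from_rotvec(o['tool_rot']).as_matrix();T=f['tool_from_camera']
Rc=Rt@T[:3,:3];f['R']=Rc.T;f['t']=-Rc.T@(Rt@T[:3,3]+o['tcp_pos'])
for th in (110,130,150):
    e=blob(f,272,118,58,th);print(th,e,px2w(f,*e[0],.012))
e=blob(f,97,107,36,150);print('knob',e,px2w(f,*e[0],.01))
# held plate: rim circle via top face
g=f['color'].min(2)
m=np.zeros_like(g);m[235:268,255:292]=g[235:268,255:292]<100
c=max(cv2.findContours(m,0,2)[0],key=cv2.contourArea);e=cv2.fitEllipse(c);print('hole',e,px2w(f,*e[0],o['tcp_pos'][2]+.002),o['tcp_pos'])
# spindle darker ring crop
cv2.imwrite('pics/c2.png',cv2.resize(f['color'][60:290,200:345],None,fx=2.6,fy=2.6,interpolation=cv2.INTER_CUBIC))
E
```

```text
110 ((271.9350891113281, 117.6942367553711), (97.09708404541016, 100.89398193359375), 0.2848568558692932) [ 0.52576743 -0.09401529  0.012     ]
130 ((271.94281005859375, 117.61255645751953), (96.78968811035156, 100.31815338134766), 1.2021585702896118) [ 0.52569841 -0.09398949  0.012     ]
150 ((271.9390869140625, 117.56697082519531), (96.44577026367188, 100.00407409667969), 1.8679358959197998) [ 0.52565797 -0.09398232  0.012     ]
knob ((89.05255126953125, 107.54281616210938), (51.3291130065918, 65.54930877685547), 104.7969970703125) [ 0.47329716 -0.25615782  0.01      ]
hole ((272.5226135253906, 249.1873321533203), (22.392593383789062, 28.981210708618164), 96.58991241455078) [ 0.59540247 -0.11206957  0.15164652] [ 0.59651809 -0.11258629  0.14964652]
```

View pics/c2.png

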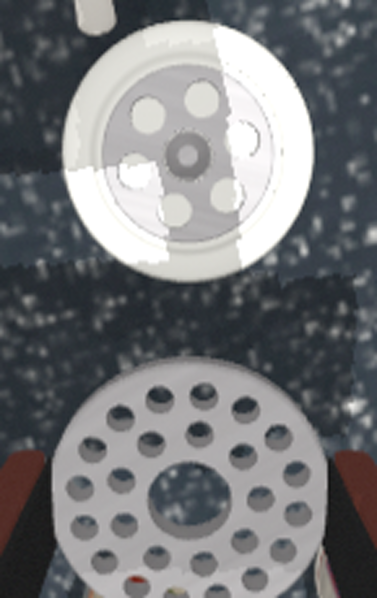

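```bash
cat >> h.py <<'E'
def fixpose(f):
    o=f['obs'];Rt=Ro.from_rotvec(o['tool_rot']).as_matrix();T=f['tool_from_camera']
    Rc=Rt@T[:3,:3];f['R']=Rc.T;f['t']=-Rc.T@(Rt@T[:3,3]+o['tcp_pos']);return f
def lower(x,y,z0,z1,step=.004,lim=12,speed=.05):
    b=manip.observe()['ft_force'][2]; z=z0
    while z>z1+1e-6:
        z=max(z-step,z1);manip.line_to([x,y,z],max_speed=speed);o=manip.observe();d=o['ft_force']
        print(round(z,4),o['tcp_pos'].round(4),d.round(1))
        if abs(d[2]-b)>lim or np.hypot(*d[:2])>lim: print('STOP');return False
    return True
E
python3 - <<'E'
from h import *
f=fixpose(load('wrist'));tp=f['obs']['tcp_pos']
h=px2w(f,272.9,252.3,tp[2]+.0045);s=px2w(f,271.9,119.2,.0585);ft=px2w(f,271.94,117.6,.012)
print('hole-tcp',h-tp,'spindle',s,'foot',ft)
k=(s+ft)/2; t=k-(h-tp); t[:2]=t[:2].round(4);print(t)
manip.reach([t[0],t[1],.09],down(75))
manip.line_to([t[0],t[1],.064],max_speed=.08);st()
ok=lower(t[0],t[1],.064,.0245,step=.005)
st(ok)
E
```

```text
hole-tcp [-0.00031394  0.00051708  0.0045    ] spindle [ 0.52723374 -0.09439257  0.0585    ] foot [ 0.52568684 -0.09398912  0.012     ]
[ 0.5268  -0.0947   0.03075]
 6.69 [ 0.5269 -0.0947  0.0636] [-0.5 -0.5 -1.4] gap 0.0577 grip 40.0
0.059 [ 0.5268 -0.0947  0.0589] [ 0.5  0.1 -1.5]
0.054 [ 0.5266 -0.0947  0.0538] [ 0.1 -0.5 -0.6]
0.049 [ 0.5266 -0.0946  0.0487] [-1.   0.2 -1.3]
0.044 [ 0.5265 -0.0946  0.0437] [-0.3 -0.4 -1.5]
0.039 [ 0.5265 -0.0946  0.0386] [-0.6  0.3 -0.9]
0.034 [ 0.5265 -0.0946  0.0336] [-1.   0.4 -0.9]
0.029 [ 0.5265 -0.0947  0.0287] [ 0.1  0.1 -1.7]
0.0245 [ 0.5266 -0.0947  0.0242] [-0.4  0.  -1. ]
True 8.69 [ 0.5266 -0.0947  0.0242] [-0.4  0.  -1. ] gap 0.0576 grip 40.0
```

Run:
```python
from h import *
manip.line_to([.5266,-.0947,.0235],max_speed=.05)
manip.ungrasp();st('open')
manip.line_to([.5266,-.0947,.11],max_speed=.2)
x,y=.4385,.0675
manip.reach([x,y,.05],down(75))
manip.line_to([x,y,.0025],max_speed=.08)
manip.clamp(40);st('clamp')
manip.line_to([x,y,.12],max_speed=.2)
manip.reach([.5968,-.1137,.15],down(75));o=st('hover')
f=wrist();print(pix(f,[.5264,-.0942,.0585]),pix(f,o['tcp_pos']+[0,0,.0045]))
cv2.imwrite('pics/c3.png',cv2.resize(f['color'][60:310,190:355],None,fx=2.4,fy=2.4,interpolation=cv2.INTER_CUBIC))
```

```text
open 9.6 [ 0.5266 -0.0947  0.0235] [-0.8 -0.4 -0.4] gap 0.088 grip 0.0
clamp 12.31 [0.4387 0.0676 0.0027] [-0.7  0.8  3.7] gap 0.0577 grip 40.0
hover 14.0 [ 0.5953 -0.1127  0.1487] [-0.   0.1 -1.1] gap 0.0578 grip 40.0
[272.33115966 119.87878264] [272.14044966 253.0162368 ]
```

View pics/c3.png

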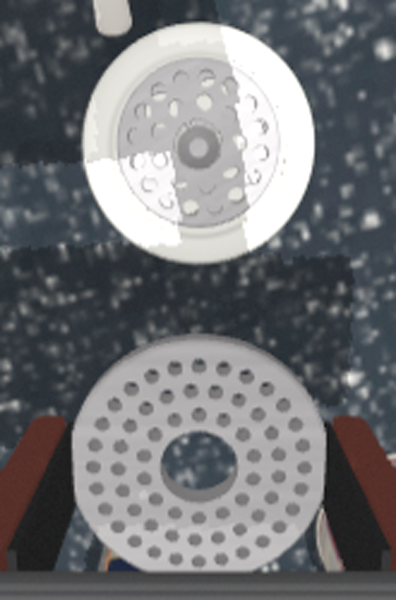

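The fine plate is well held with its hole centre at about (272.7,253.8). The medium plate lies flat on the keeper, and the spindle is at about (272.5,121).

Run:
```python
from h import *
f=fixpose(load('wrist'));tp=f['obs']['tcp_pos']
h=px2w(f,272.7,253.8,tp[2]+.0045);s=px2w(f,272.4,120.7,.0585)
e=blob(f,272,118,58,130);ft=px2w(f,*e[0],.012)
print('hole-tcp',h-tp,'spindle',s,'foot',ft,e[0])
k=(s+ft)/2; t=k-(h-tp); x,y=t[:2].round(4);print(x,y)
manip.reach([x,y,.09],down(75))
manip.line_to([x,y,.064],max_speed=.08);st()
ok=lower(x,y,.064,.0310,step=.005);st(ok)
if ok:
    manip.ungrasp();st('open')
    manip.line_to([x,y,.12],max_speed=.2)
    manip.reach([.475+.07,-.251,.15],down(0)) if False else manip.reach([.5968,-.1137,.16],down(75))
    f=wrist();cv2.imwrite('pics/w4.png',f['color'])
    st();e=blob(f,272,118,58,130);print(e,px2w(f,*e[0],.012),px2w(f,272,119,.0585),pix(f,[.4744,-.2507,.046]),pix(f,[.4744,-.2507,.01]))
```

```text
hole-tcp [0.00053238 0.00017827 0.0045    ] spindle [ 0.52701695 -0.09430831  0.0585    ] foot [ 0.52566144 -0.0939361   0.012     ] (272.3856201171875, 119.20062255859375)
0.5258 -0.0943
 14.99 [ 0.5259 -0.0943  0.0636] [-0.6 -0.9 -0.5] gap 0.0578 grip 40.0
0.059 [ 0.5258 -0.0944  0.0589] [ 0.1 -0.5 -1. ]
0.054 [ 0.5256 -0.0943  0.0538] [-0.5  0.1 -1.3]
0.049 [ 0.5255 -0.0942  0.0487] [ 0.1 -0.1 -1.4]
0.044 [ 0.5255 -0.0943  0.0436] [ 0.8 -0.3 -1.4]
0.039 [ 0.5255 -0.0942  0.0387] [0.2 0.4 0.6]
0.034 [ 0.5255 -0.0942  0.0337] [0.1 0.  0.5]
0.031 [ 0.5257 -0.0943  0.0309] [ 0.6 -0.3 -1.6]
True 16.74 [ 0.5257 -0.0943  0.0309] [ 0.6 -0.3 -1.6] gap 0.058 grip 40.0
open 17.4 [ 0.5258 -0.0943  0.031 ] [-0.4 -0.1 -0.5] gap 0.088 grip 0.0
 18.48 [ 0.5951 -0.1134  0.1578] [-0.5  0.7 -0.6] gap 0.0878 grip 0.0
((272.9695739746094, 117.2059555053711), (94.06514739990234, 98.01837158203125), 2.3847053050994873) [ 0.52513928 -0.09393549  0.012     ] [ 0.52676971 -0.09528503  0.0585    ] [ 78.57766041 106.13985749] [101.20323948 107.8632121 ]
```

View pics/w4.png

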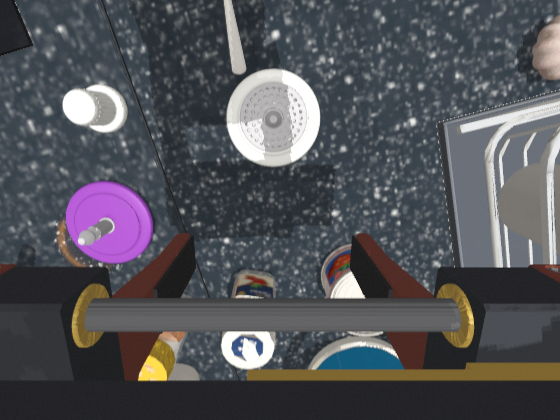

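Both plates are on and flat, and nothing else has moved. The knob's top is at (80,106) and its flange at (104,108), about 1.5 mm from the prediction. I'll pick up the knob next.

Run:
```python
from h import *
x,y=.4745,-.2498
manip.reach([x,y,.09],down(75))
manip.line_to([x,y,.0125],max_speed=.1);st('down')
manip.clamp(60);st('clamp')
manip.line_to([x,y,.12],max_speed=.15);st('lift')
manip.reach([.5968,-.1137,.16],down(75));o=st('hover')
f=wrist('w5');print(pix(f,o['tcp_pos']+[0,0,.0335]),pix(f,o['tcp_pos']+[0,0,-.0025]),pix(f,[.526,-.0943,.0585]))
e=blob(f,272,118,58,130);print(e[0],px2w(f,*e[0],.012))
```

```text
down 20.2 [ 0.4749 -0.2499  0.0129] [0.5 0.2 0.6] gap 0.0881 grip 0.0
clamp 21.14 [ 0.4745 -0.2499  0.0125] [ 0.2 -1.2  0.7] gap 0.0289 grip 60.0
lift 22.01 [ 0.4739 -0.2495  0.1193] [ 0.3 -0.6 -1.9] gap 0.029 grip 60.0
hover 22.78 [ 0.5954 -0.114   0.1588] [ 0.  -0.8 -2.5] gap 0.0292 grip 60.0
[272.06709211 278.75597974] [272.14952659 248.01676743] [273.74669444 118.80683589]
(273.49078369140625, 118.78644561767578) [ 0.52567827 -0.09428164  0.012     ]
```

View pics/w5.png

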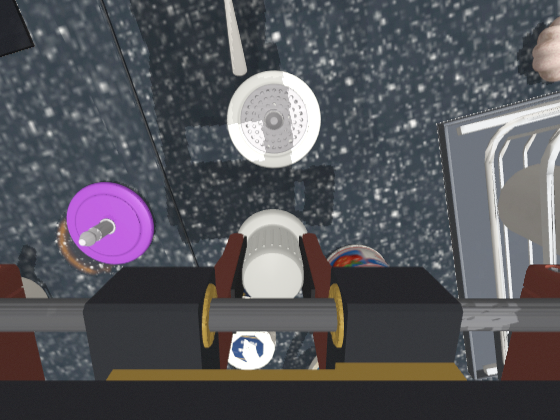

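The knob is held upright, offset about 1 mm from the tool axis towards the robot. The spindle is at (273,120). I'll set it on the spindle head and press.

Run:
```python
from h import *
x,y=.5267,-.0944
manip.reach([x,y,.1],down(75))
manip.line_to([x,y,.064],max_speed=.08);st('pre')
ok=lower(x,y,.064,.050,step=.0015,lim=30,speed=.03)
z=.050
while ok and z>.040:
    z-=.0007;manip.line_to([x,y,z],max_speed=.03);o=manip.observe();print(round(z,4),o['tcp_pos'].round(4),o['ft_force'].round(1))
    if o['ft_force'][2]>30: break
if ok:
    for i in range(4): manip.wait(.4);st('press')
```

```text
pre 23.9 [ 0.5267 -0.0944  0.0637] [-0.7  0.5 -1.2] gap 0.0291 grip 60.0
0.0625 [ 0.5269 -0.0944  0.0628] [ 0.4  0.4 -1.8]
0.061 [ 0.5266 -0.0944  0.0611] [ 0.2 -0.8 -0.9]
0.0595 [ 0.5267 -0.0944  0.0596] [-1.7  0.   2.7]
0.058 [ 0.5269 -0.0944  0.0582] [-0.3  0.9  3.2]
0.0565 [ 0.5272 -0.0944  0.0567] [1.1 0.7 4. ]
0.055 [ 0.5273 -0.0945  0.055 ] [ 1.4 -0.1  3.1]
0.0535 [ 0.5254 -0.0942  0.0526] [ 0.  -0.1 -7.5]
0.052 [ 0.5259 -0.0942  0.0513] [ 0.1 -0.6 -6.4]
0.0505 [ 0.5266 -0.0944  0.0503] [ 1.5  0.1 -6.4]
0.05 [ 0.5267 -0.0944  0.05  ] [-0.2  0.2 -5.6]
0.0493 [ 0.5269 -0.0944  0.0495] [-0.6 -0.3 -2.3]
0.0486 [ 0.527  -0.0944  0.049 ] [-1.2 -0.6  2. ]
0.0479 [ 0.5271 -0.0945  0.0487] [-3.2  0.3  8.6]
0.0472 [ 0.5271 -0.0945  0.0486] [-4.7  1.1 14.7]
0.0465 [ 0.5272 -0.0945  0.0484] [-5.8  0.5 21.7]
0.0458 [ 0.5273 -0.0945  0.0483] [-6.8  1.7 28.1]
0.0451 [ 0.5274 -0.0945  0.0481] [-9.5  2.7 33.9]
press 28.55 [ 0.5274 -0.0945  0.0481] [-10.2   2.1  34.5] gap 0.029 grip 60.0
press 28.95 [ 0.5274 -0.0945  0.0481] [-9.7  2.1 34.4] gap 0.029 grip 60.0
press 29.35 [ 0.5273 -0.0945  0.0481] [-10.1   1.1  33.7] gap 0.029 grip 60.0
press 29.75 [ 0.5274 -0.0945  0.0481] [-9.4  1.4 33.7] gap 0.0289 grip 60.0
```

It clicked, and I held it at about 34 N for 1.6 s. Now I'll lift slowly.

Run:
```python
from h import *
x,y=.5267,-.0944
manip.line_to([x,y,.06],max_speed=.03);st('a')
manip.line_to([x,y,.2],max_speed=.07);st('b')
manip.wait(.8);st('c')
a=grab('scene');b=wrist()
cv2.imwrite('pics/w6.png',np.hstack([cv2.resize(a['color'][110:320,200:400],(400,420)),b['color'][:,80:480]]))
```

```text
a 30.4 [ 0.5265 -0.0944  0.0597] [-1.2 -0.1 -6.7] gap 0.0288 grip 60.0
b 32.55 [ 0.5265 -0.0944  0.1997] [-0.3 -0.5 -6. ] gap 0.0291 grip 60.0
c 33.35 [ 0.5267 -0.0944  0.2   ] [ 0.2 -0.4 -6.1] gap 0.0291 grip 60.0
```

View pics/w6.png

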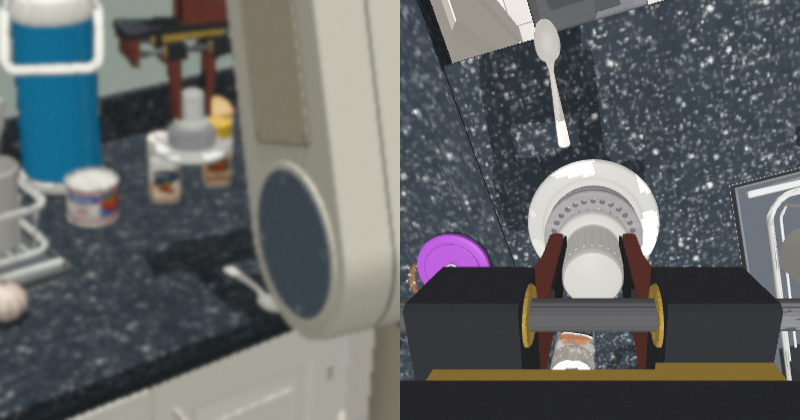

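The keeper with all three plates hangs from the knob, clear of the worktop. I'll check its level from the wrist depth.

Run:
```python
from h import *
f=fixpose(load('wrist'));d=f['depth'];K=f['camera_matrix']
v,u=np.mgrid[150:262,195:350];z=d[150:262,195:350].ravel()
P=np.linalg.inv(K)@np.stack([u.ravel()*z,v.ravel()*z,z]);W=(f['R'].T@(P-f['t'][:,None])).T
r=np.hypot(W[:,0]-.5265,W[:,1]+.0944)
m=(r>.035)&(r<.044)&(W[:,2]>.13)&(W[:,2]<.19);W=W[m]
for _ in range(4):
    A=np.c_[W[:,:2]-[.5265,-.0944],np.ones(len(W))];s=np.linalg.lstsq(A,W[:,2],rcond=None)[0];e=W[:,2]-A@s;W=W[abs(e)<max(.0015,2*e.std())]
print(len(W),'slopes deg',np.degrees(s[:2]),'foot top z',s[2],'y range',np.ptp(W[:,0]),np.ptp(W[:,1]),e.std())
```

```text
3008 slopes deg [-0.94978083  0.86613413] foot top z 0.16265821536305516 y range 0.07524826283896918 0.08745874834545427 0.0006301936733042394
```

The tilt is about 1.3° and the underside is about 15 cm up. I'm handing it in.

```bash
python3 -c "
from h import *
st();print(manip.finish_job())"
```

```text
33.45 [ 0.5267 -0.0944  0.2   ] [-0.6 -0.9 -6.9] gap 0.0288 grip 60.0
the job is handed in; nothing more can be done
None
```

The job is handed in at 33.5 s: both loose plates are stacked on the keeper, the knob clicked and was pressed at about 34 N for 1.6 s, and the arm is holding the keeper still by the knob, about 15 cm up and tilted about 1.3°.

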